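# Find the sample case with the mixing ball left in and show it to the inspection camera

### The job

One of the three sealed sample cases still has its steel mixing ball inside: the ball rolls and knocks when that case is shaken or rocked end to end, while the other two are packed tight and stay dead. First turn the camera's lamp selector one click clockwise, from the dot to the single bar; then find the case that rattles, standing any case that does not back upright where it stood, and hold the rattling one level and still in front of the lens, one end pointing straight at it and the middle of the case about 11 cm from the glass. Finish while holding it there, and leave the other things on the bench alone.

Things in the scene. Friction and masses are not known exactly. Their poses are not given: they have to be found in the camera images.
- selector (a joint): lamp selector knob on the front end of the camera's base; value in rad, grows as it turns clockwise seen from above: 0 = dot (off, where it starts), 0.70 = single bar (the one to set), 1.40 = double bar. It clicks into each of the three marks by a spring of about 0.06 N m and pulls itself in over the last 0.25 rad; it turns no further than just past the end marks
- selector_grip (a point): point on the knob's vertical turning axis, 63 mm above the bench, at the middle of the height of its bar grip. The bar is 42 mm long, 13 mm wide and 30 mm tall, its top 76 mm above the bench, and stands on a round skirt of 43 mm diameter whose top is 46.5 mm above the bench. The bar lies along this point's x axis, which points to the white pointer line; z is up
- lens (a point): middle of the front glass of the inspection camera, 170 mm above the bench. The camera looks level along this point's -x axis (roughly towards the robot), y to its left seen from the robot, z up. The lens sits in a round ring lamp of 72 mm diameter; the camera stands on a post at the rear end of a low base 205 mm long (along x) by 100 mm wide by 40 mm high, which is fixed to the bench, the knob on the base's front end 84 mm in front of the glass and below it
- view (a point): the point where the middle of the case shall be held: 110 mm straight ahead of the glass, on the lens axis, 170 mm above the bench; axes as those of the lens
- case_1_centre (a point): centre (half-way up, 25 mm above its underside) of one of three alike oblong aluminium sample cases with lids clipped shut, 140 mm long (along this point's x axis), 54 mm wide (y), 50 mm tall (z, up), flat sides, 0.24 to 0.72 kg with what is in them, standing on the bench side by side. Their own weights differ, so weight does not tell which one holds the ball
- case_2_centre (a point): the same point of another of the three alike cases. Exactly one of the three, a different one each time, holds a loose steel ball, 34 mm and 0.16 kg, that can run 50 mm from the middle to either end (7 mm sideways, 8 mm up). It rolls at the least tilt or push, strikes the end and mostly stays near it when the case is brought back level; at an end it bears on the hand with 0.08 N m
- case_3_centre (a point): the same point of another of the three alike cases. Neighbouring cases stand 35 mm or more apart at their middles. Behind them, 40 to 80 mm from their rear ends, rises the upright front of the drying oven, 0.55 m tall, so draw a lifted case towards the robot before tilting or shaking it
- spanner: open-ended spanner lying behind the cases, in front of the oven, 198 mm long along its y axis, 32 mm wide, 8 mm high; origin under its middle; leave alone
- marker: black marker pen lying in front of the prism, 131 mm along its y axis, 16 mm thick; origin under its middle; leave alone
- prism: grey mortar prism lying left of the camera, 160 mm along its y axis, 40 by 40 mm; origin under its middle; leave alone

How it is judged:
By the outcome, as a careful person would: the job done as asked, in the order asked, and still so for the second after the job is handed in, while the arm keeps its last pose, push and grip.
It also fails if it takes over 72 s, if anything falls off the work surface, if the arm or the gripper's body presses on something with over 40 N, if the wrist force passes 120 N, or if a joint passes its speed limit or range.

### The arm

A 6-joint arm with a two-finger parallel gripper is mounted at the origin on a cart in front of the work surface, level with it; the furniture and walls round the work are solid. World frame = base frame: x ahead of the robot, y to its left, z up, the work surface at z = 0. Lengths are in mm, angles in degrees, forces in N, time in s.
With the tool pointing down it reaches from about 300 to 850 mm from the base axis. Payload 4.2 kg.
Tool frame: the origin (TCP) lies between the finger pads; the fingertips stand 19 mm ahead of it and the grasp point (between the pads) is the TCP; z points along the fingers, x is the direction in which the jaws open and shut, and the axes are right-handed (so a half turn about z gives the same grasp; the last joint's range is limited). The gripper opens to 91 mm and grips with 3 to 60 N. Pads are 32 mm wide; open, the fingers measure 118 mm over their backs; the gripper's body (76 mm by 178 mm) begins 60 mm behind the grasp point.
Start: joints at [-1.146, 18.312, 89.639, -0, 72.044, -1.146], TCP at [575.014, 0, 232.976] pointing down, gripper open.
Joint ranges: [-177.97, 177.97], [-48.28, 115.42], [12.27, 149.76], [-77.06, 257.06], [2.81, 150.46], [-146.56, 146.56]. Speed limits (degrees/s): [147.25, 147.25, 180, 180, 180, 180].

### API

Orientations are given as [roll, pitch, yaw] about the fixed x, y, z axes, in that order (R = Rz(yaw) Ry(pitch) Rx(roll)).
In Python, from workcell import sensors, grab_frame, env gives the robot as it stands.
- The arm moves only by the tool servo_tool, never from a script. Its argument "motion" is one flat list of numbers, 7 for each row, row after row: the shift along the world's x, y, z in mm, then the turn, a rotation vector about the world's x, y, z in rad, then the opening in per cent of the stroke, from 0 (shut) to 100 (fully open). In form: [x, y, z, rx, ry, rz, grip, x, y, z, rx, ry, rz, grip, ...]. A call has 1 to 10 rows; each row shifts and turns the commanded pose from where the row before left it; what a row does not reach is not made up. A row lasts 1/12 s, in which the tool goes at most 41.7 mm and 7.16 degrees, less where a joint would pass 70% of its speed; a pose out of reach is approached as far as the arm can. A call with a gripper value outside its range is refused whole. The fingers move at their own pace and stop on an object; "newtons" is the grip in N (left out, the last holds). Time passes only in rows, so rows that do not move let the fingers close. It gives the time, the measured TCP pose, the force and the opening at its end, in the units of the state.
- sensors.state(): the state, without advancing time (a new reading comes with each control period).
- grab_frame(name): name is "scene" or "side" or "wrist"; returns a dict with "image" (384x512x3 uint8, red, green, blue), "depth" (384x512 float32, mm along the optical axis (not along the pixel's ray), 0 where there is no reading), "fx", "fy", "cx", "cy" (pixels), "extrinsics" (4x4, takes a point from camera to world coordinates); the wrist camera has in their place "T_tool_cam" (4x4, takes a point from camera to tool coordinates, whose origin is the TCP and whose axes are the tool frame's). Camera axes: x right, y up, looking along -z (the intrinsics and any distortion apply to the point x, -y, -z); pixel columns grow to the right and rows downward; lengths in mm; the calibration is good to about 2 mm. The wrist camera is an equidistant fisheye: a pixel r from the principal point sees the ray r / f radians off the axis. A picture is of the moment at which its call begins: read the wrist's pose just before it.
- env.job_done(): hands the job in, once; it reports no verdict.
The state is a dict: "time_s": time; "qpos": joint angles; "qvel": joint speeds; "effort": joint torques, N m; "ee_pos": TCP position; "ee_rot": TCP orientation; "force": force on the tool from outside, world axes, zero at the start; "torque": the same for the moment, N m; "gripper_width": finger opening in mm.
Only numpy, scipy, OpenCV 4.12 (cv2) and the standard library are available. Lean on these libraries where they do the work, as an engineer would, in place of code of your own. Each camera call takes 0.05 s, during which the arm holds its last target.

## Working session

There is one attempt and no reset: what is moved stays moved. The work goes in short steps, Python scripts to look and compute and a tool call to move; the robot and the scene stay as the last step left them, time stands still between calls to the robot, and variables do not carry over. Pictures are saved under pics/ and viewed, and the job is handed in when it is done.

Besides the shell and the picture viewer there is one more tool, called after "Request:" by a JSON object that holds its "name" and its "arguments", one argument or row to a line. servo_tool: Moves the arm, as the interface text tells. Its arguments: {"type":"object","properties":{"motion":{"type":"array"},"newtons":{"type":"number"}},"required":["motion"]}

```bash
ls; mkdir -p pics; python3 - <<'E'
from workcell import sensors, grab_frame, env
import cv2,numpy as np
s=sensors.state();print(s)
for n in ["scene","side"]:
    f=grab_frame(n);cv2.imwrite(f"pics/{n}0.png",cv2.cvtColor(f["image"],cv2.COLOR_RGB2BGR));np.savez(f"/tmp/{n}0.npz",**f)
    print(n,f["fx"],f["fy"],f["cx"],f["cy"],np.round(f["extrinsics"],3).tolist(),f.keys())
s=sensors.state()
f=grab_frame("wrist");cv2.imwrite("pics/wrist0.png",cv2.cvtColor(f["image"],cv2.COLOR_RGB2BGR));np.savez("/tmp/wrist0.npz",**f)
print(f["fx"],f["cx"],f["cy"],np.round(f["T_tool_cam"],3).tolist())
E
```

```text
pics
{'time_s': 0.0, 'qpos': array([-1.14670680e+00,  1.83530853e+01,  8.97061844e+01,  9.93391109e-04,
        7.20424186e+01, -1.14727839e+00]), 'qvel': array([ 0.04237305, -0.03823002,  0.06221477, -0.01300435,  0.02992879,
       -0.03138909]), 'effort': array([-5.01459035e-04, -4.12465632e+01, -2.31973493e+01,  7.28826877e-02,
        4.58198413e-02, -1.41870069e-04]), 'ee_pos': array([5.74539473e+02, 7.26851582e-03, 2.32107263e+02]), 'ee_rot': array([-1.79997020e+02,  1.01649026e-01,  2.67125784e-04]), 'force': array([-0.53640199,  0.1724776 , -0.49463155]), 'torque': array([0.02473327, 0.0274255 , 0.00643623]), 'gripper_width': 91.1490283644206}
scene 473.0717560223339 473.0717560223339 252.1973282370343 195.93142257184792 [[0.834, 0.369, -0.411, -142.775], [-0.552, 0.55, -0.627, -1100.991], [-0.006, 0.749, 0.662, 1187.278], [0.0, 0.0, 0.0, 1.0]] dict_keys(['image', 'depth', 'fx', 'fy', 'cx', 'cy', 'extrinsics'])
side 412.14757139525466 412.14757139525466 254.40659558452748 190.73769292637917 [[-0.959, 0.094, -0.266, 170.819], [-0.281, -0.395, 0.875, 969.178], [-0.022, 0.914, 0.405, 634.001], [0.0, 0.0, 0.0, 1.0]] dict_keys(['image', 'depth', 'fx', 'fy', 'cx', 'cy', 'extrinsics'])
297.3186396354542 257.8303250655855 193.2784155245354 [[1.0, -0.001, -0.0, 0.254], [-0.001, -0.969, -0.245, -69.571], [-0.0, 0.245, -0.969, -152.147], [0.0, 0.0, 0.0, 1.0]]
```

View pics/scene0.png

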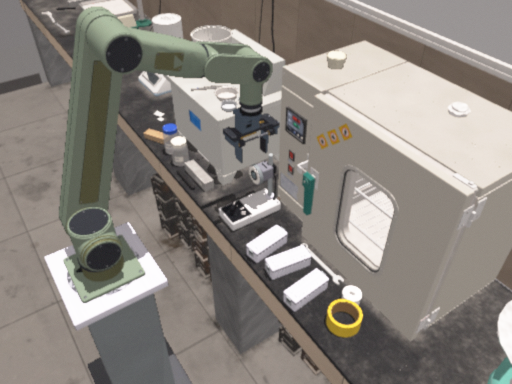

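View pics/side0.png

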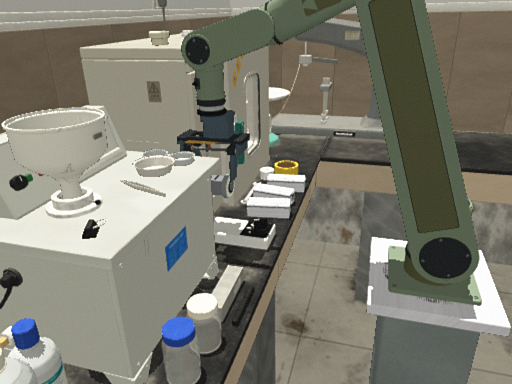

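View pics/wrist0.png

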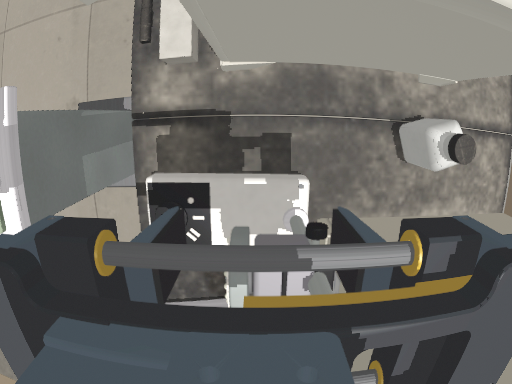

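```bash
python3 - <<'E'
import cv2
a=cv2.imread("pics/scene0.png");cv2.imwrite("pics/scene0z.png",cv2.resize(a[150:340,180:380],None,fx=4,fy=4,interpolation=cv2.INTER_CUBIC)[:600])
b=cv2.imread("pics/wrist0.png");cv2.imwrite("pics/wrist0z.png",cv2.resize(b[150:310,130:330],None,fx=3.7,fy=3.7,interpolation=cv2.INTER_CUBIC))
b=cv2.imread("pics/side0.png");cv2.imwrite("pics/side0z.png",cv2.resize(b[150:300,160:330],None,fx=4,fy=4,interpolation=cv2.INTER_CUBIC))
E
```

```text
(no output)
```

View pics/scene0z.png

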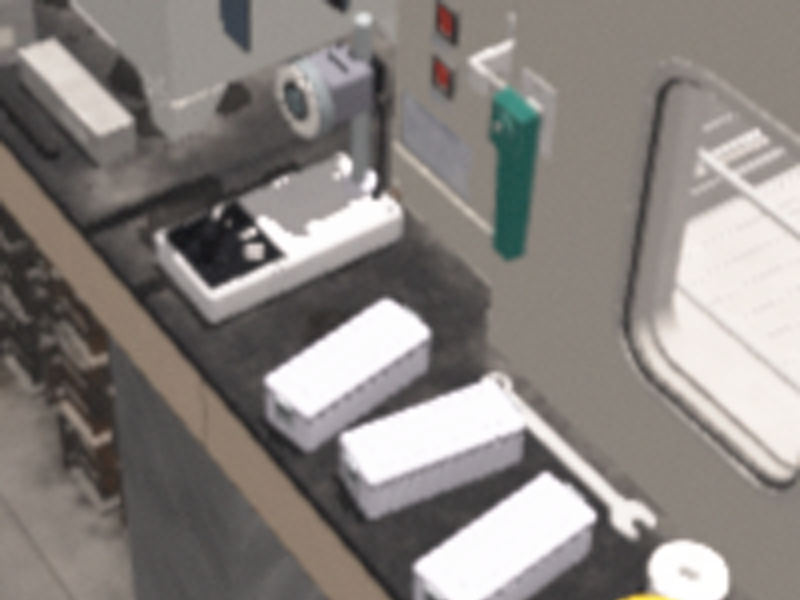

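View pics/wrist0z.png

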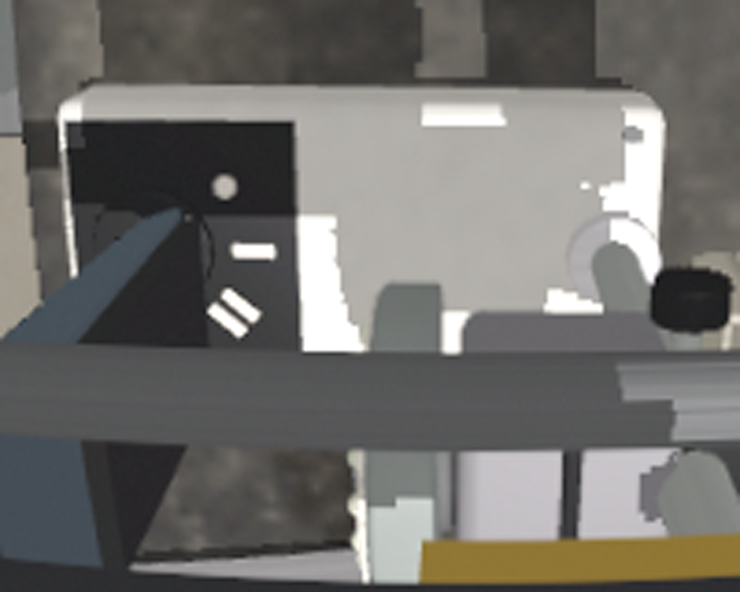

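View pics/side0z.png

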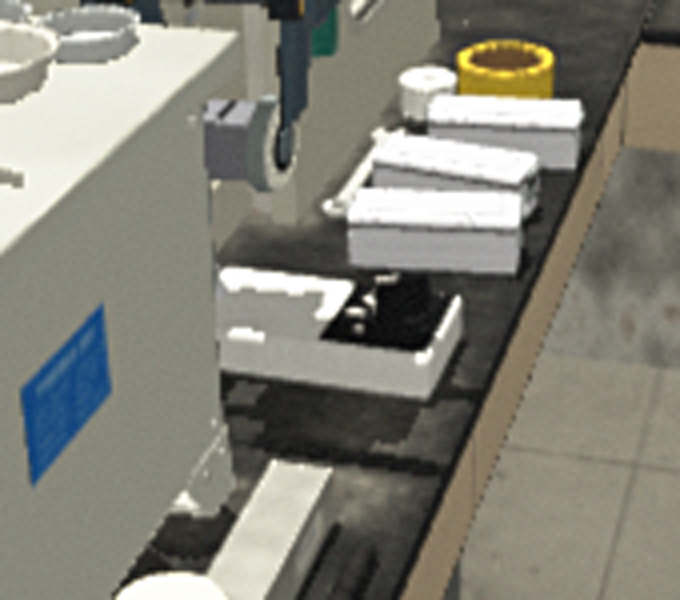

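```bash
cat > h.py <<'E'
import numpy as np,cv2
from scipy.spatial.transform import Rotation as R
def load(n): return dict(np.load(f"/tmp/{n}.npz"))
def cloud(f,T=None):
    d=f["depth"];h,w=d.shape;u,v=np.meshgrid(np.arange(w),np.arange(h))
    x=(u-f["cx"])/f["fx"]*d;y=-(v-f["cy"])/f["fy"]*d
    P=np.stack([x,y,-d,np.ones_like(d)],-1)@f["extrinsics"].T
    P=P[...,:3];P[d<=0]=np.nan;return P
def ray(f,u,v,z):
    T=f["extrinsics"];r=T[:3,:3]@np.array([(u-f["cx"])/f["fx"],-(v-f["cy"])/f["fy"],-1]);o=T[:3,3]
    return o+r*(z-o[2])/r[2]
def wray(f,pos,rot,u,v,z):
    Tt=np.eye(4);Tt[:3,:3]=R.from_euler('xyz',rot,degrees=True).as_matrix();Tt[:3,3]=pos
    T=Tt@f["T_tool_cam"];a=np.array([u-f["cx"],v-f["cy"]]);r=np.hypot(*a);th=r/f["fx"]
    d=np.array([a[0]/r*np.sin(th),-a[1]/r*np.sin(th),-np.cos(th)]) if r>0 else np.array([0,0,-1.])
    d=T[:3,:3]@d;o=T[:3,3];return o+d*(z-o[2])/d[2]
E
python3 - <<'E'
from h import *
for n in ["scene0","side0"]:
    f=load(n);P=cloud(f);im=f["image"].astype(int)
    for lo,hi,nm in [(42,60,"cases"),(33,47,"base"),(3,14,"low")]:
        m=(P[...,2]>lo)&(P[...,2]<hi)&(P[...,0]>250)&(P[...,0]<900)&(abs(P[...,1])<600)
        if nm!="low": m&=(im.min(-1)>120)
        nl,lab,st,c=cv2.connectedComponentsWithStats(m.astype(np.uint8))
        for i in range(1,nl):
            if st[i,4]<60: continue
            p=P[lab==i][:,:2].astype(np.float32)
            (cx,cy),(w,h),a=cv2.minAreaRect(p)
            print(n,nm,st[i].tolist(),"ctr",round(cx),round(cy),"size",round(w),round(h),"ang",round(a,1), "zmed",round(float(np.median(P[lab==i][:,2])),1))
f=load("wrist0");pos=[574.54,0,232.1];rot=[-179.997,.1,0]
k=3.7
for nm,u,v,z in [("dot",224,187,41),("bar1c",254,251,41),("bar2c",234,312,41),("baseFL",75,88,40),("baseRL",655,90,40),("skirt r",213,245,46.5),("skirt l",93,245,46.5)]:
    print(nm,np.round(wray(f,pos,rot,130+u/k,150+v/k,z)))
E
```

```text
scene0 cases [192, 143, 77, 36, 181] ctr 577 207 size 168 326 ang 40.3 zmed 53.9
scene0 cases [190, 160, 22, 24, 116] ctr 475 219 size 41 158 ang 1.1 zmed 43.7
scene0 cases [241, 189, 34, 24, 258] ctr 575 -62 size 130 98 ang 29.8 zmed 44.2
scene0 cases [278, 191, 26, 26, 100] ctr 652 -137 size 149 9 ang 88.9 zmed 49.5
scene0 cases [246, 225, 42, 30, 574] ctr 486 -227 size 151 58 ang 7.3 zmed 52.0
scene0 cases [303, 226, 75, 74, 323] ctr 617 -426 size 347 9 ang 89.7 zmed 51.3
scene0 cases [265, 245, 47, 28, 651] ctr 497 -331 size 61 152 ang 81.4 zmed 52.1
scene0 cases [284, 268, 45, 36, 738] ctr 476 -449 size 149 58 ang 5.8 zmed 52.1
scene0 base [185, 159, 28, 26, 283] ctr 476 226 size 168 44 ang 89.3 zmed 41.4
scene0 base [216, 170, 20, 10, 61] ctr 546 148 size 44 76 ang 45.5 zmed 40.2
scene0 base [219, 188, 62, 37, 687] ctr 533 -52 size 108 206 ang 87.6 zmed 41.1
scene0 base [278, 194, 25, 25, 69] ctr 651 -132 size 151 8 ang 89.7 zmed 41.2
scene0 base [302, 228, 75, 73, 254] ctr 617 -423 size 10 352 ang 0.4 zmed 39.5
scene0 base [246, 233, 42, 24, 101] ctr 482 -250 size 52 147 ang 7
[... 1868 characters left out ...]
med 39.8
side0 base [212, 265, 31, 44, 604] ctr 476 226 size 41 163 ang 0.7 zmed 40.0
side0 base [107, 375, 29, 9, 127] ctr 557 533 size 4 57 ang 88.7 zmed 40.8
side0 low [247, 213, 43, 6, 114] ctr 482 -200 size 140 14 ang 8.5 zmed 8.6
side0 low [215, 240, 55, 10, 108] ctr 510 -1 size 160 23 ang 6.2 zmed 10.3
side0 low [221, 278, 22, 43, 84] ctr 455 230 size 153 4 ang 89.9 zmed 8.3
side0 low [232, 286, 22, 40, 126] ctr 424 246 size 132 14 ang 89.7 zmed 11.6
side0 low [199, 339, 23, 15, 95] ctr 445 388 size 51 13 ang 51.7 zmed 9.0
dot [492. -27.  41.]
bar1c [501. -49.  41.]
bar2c [493. -71.  41.]
baseFL [442.   7.  40.]
baseRL [633.   6.  40.]
skirt r [489. -45.  46.]
skirt l [446. -46.  46.]
```

Request:
{"name": "servo_tool", "arguments": {
  "motion": [-7,-2,7,0,0,0.12,100,-7,-2,7,0,0,0.12,100,-7,-2,7,0,0,0.12,100,-7,-2,7,0,0,0.12,100,-7,-2,7,0,0,0.12,100,-7,-2,7,0,0,0.12,100,-7,-2,7,0,0,0.12,100,-7,-2,7,0,0,0.12,100,-7,-2,7,0,0,0.12,100,-7,-2,7,0,0,0.12,100]
}}

```text
time_s: 0.98
ee_pos: [504.5, -20.1, 303.0]
ee_rot: [-180.0, 0.0, 69.1]
force: [-0.5, -0.0, -0.3]
gripper_width: 91.2
```

Request:
{"name": "servo_tool", "arguments": {
  "motion": [0,0,0,0,0,0.12,100,0,0,0,0,0,0.12,100,0,0,0,0,0,0.12,100,0,0,0,0,0,0.12,100,0,0,0,0,0,0.12,100,0,0,0,0,0,0.12,100,0,0,0,0,0,0.12,100,0,0,0,0,0,0.12,100,0,0,0,0,0,0.12,100,0,0,0,0,0,0,100]
}}

```text
time_s: 1.82
ee_pos: [504.8, -20.0, 302.7]
ee_rot: [-180.0, -0.0, 130.7]
force: [-0.2, 0.9, -0.6]
gripper_width: 91.5
```

```bash
cat > look.py <<'E'
import sys
from workcell import sensors, grab_frame
import cv2,numpy as np
n,name=sys.argv[1],sys.argv[2]
s=sensors.state()
f=grab_frame(n);f["pos"]=s["ee_pos"];f["rot"]=s["ee_rot"]
np.savez(f"/tmp/{name}.npz",**f);a=cv2.cvtColor(f["image"],cv2.COLOR_RGB2BGR)
if len(sys.argv)>3:
    x0,y0,x1,y1,k=map(int,sys.argv[3:8]);a=cv2.resize(a[y0:y1,x0:x1],None,fx=k,fy=k,interpolation=cv2.INTER_CUBIC)
cv2.imwrite(f"pics/{name}.png",a)
print(s["time_s"],np.round(s["ee_pos"],1),np.round(s["ee_rot"],1),np.round(s["qpos"],1),np.round(s["force"],1),np.round(s["torque"],2),s["gripper_width"])
E
python3 look.py wrist w1
```

```text
1.8167 [504.8 -20.  302.7] [-180.    -0.   130.7] [  -3.6    9.8   91.2    0.    79.1 -134.3] [-0.2  0.9 -0.6] [0.16 0.02 0.  ] 91.45975237139633
```

View pics/w1.png

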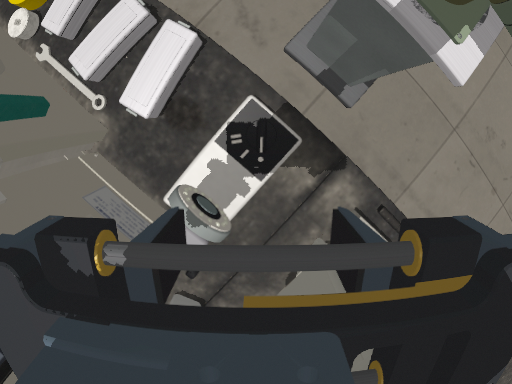

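```bash
python3 - <<'E'
from h import *
f=load("w1");a=cv2.cvtColor(f["image"],cv2.COLOR_RGB2BGR)
cv2.imwrite("pics/w1z.png",cv2.resize(a[90:240,155:310],None,fx=4,fy=4,interpolation=cv2.INTER_CUBIC))
cv2.imwrite("pics/w1c.png",cv2.resize(a[0:130,20:220],None,fx=4,fy=4,interpolation=cv2.INTER_CUBIC))
E
```

```text
(no output)
```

View pics/w1z.png

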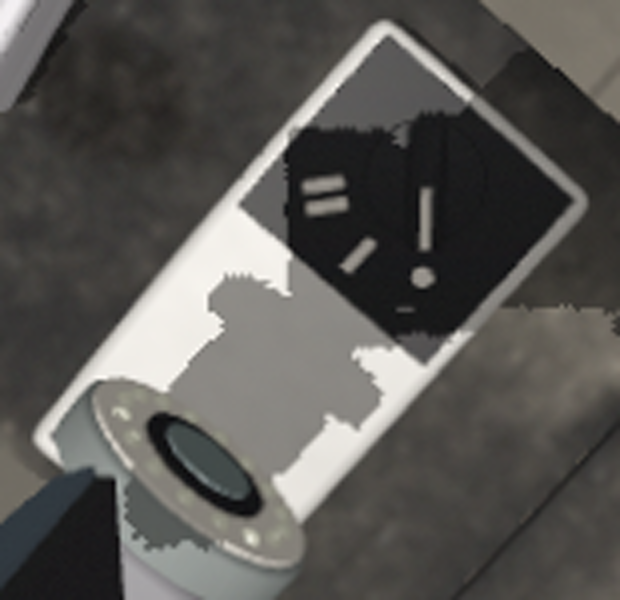

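View pics/w1c.png

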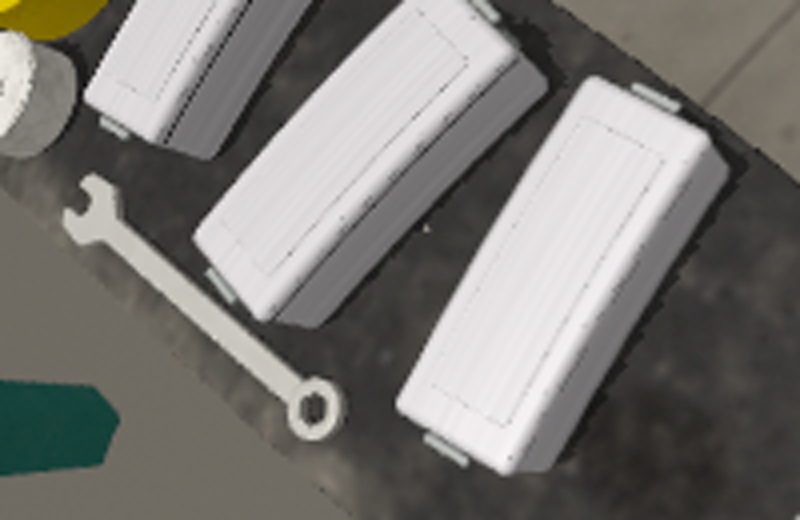

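```bash
python3 - <<'E'
from h import *
f=load("w1")
def p(u,v,z,k=4,o=(155,90)): return wray(f,f["pos"],f["rot"],o[0]+u/k,o[1]+v/k,z)
for nm,u,v,z in [("ptr in",427,188,76),("ptr out",425,250,76),("dot",423,277,40.5),("bar1",358,255,40.5),("bar2",325,196,40.5),("cFR",387,20,38),("cFL",584,200,38),("cRR",36,438,38),("lens",208,462,170),("ringL",300,555,170),("ringR",97,395,170),("skirtbot?",428,170,46.5)]:
    print(nm,np.round(p(u,v,z),1))
q=lambda u,v:p(u,v,50,4,(20,0))
for nm,pts in {"A":[(592,76),(727,150),(510,474),(398,405)],"B":[(513,55),(262,320),(194,238)],}.items():
    Q=[q(*x)[:2] for x in pts];print(nm,np.round(Q,1).tolist())
    e=np.array(Q)
    if len(Q)==4: print(e.mean(0),np.degrees(np.arctan2(*(e[2]-e[1])[::-1])),np.degrees(np.arctan2(*(e[3]-e[0])[::-1])))
    else: print((e[0]+e[2])/2,np.degrees(np.arctan2(*(e[1]-e[0])[::-1])))
E
```

```text
ptr in [466.5 -45.8  76. ]
ptr out [482.  -33.3  76. ]
dot [492.4 -24.6  40.5]
bar1 [501.3 -46.9  40.5]
bar2 [493.  -69.1  40.5]
cFR [432.3 -93.   38. ]
cFL [4.346e+02 4.000e-01 3.800e+01]
cRR [632.4 -95.7  38. ]
lens [550.7 -47.7 170. ]
ringL [554.7 -14.2 170. ]
ringR [555.7 -80.2 170. ]
skirtbot? [462.7 -48.1  46.5]
A [[421.6, -257.7], [414.2, -198.7], [549.8, -186.0], [557.2, -238.0]]
[ 485.69363169 -220.09914857] 5.346927288411699 8.285467266030569
B [[432.2, -289.2], [566.8, -309.1], [560.3, -360.2]]
[ 496.20501781 -324.72153476] -8.396257496115531
```

Request:
{"name": "servo_tool", "arguments": {
  "motion": [-9.5,-6.6,0,0.0235,-0.029,-0.0075,45,-9.5,-6.6,0,0.0235,-0.029,-0.0075,45,-9.5,-6.6,0,0.0235,-0.029,-0.0075,45,-9.5,-6.5,-10,0.0235,-0.029,-0.0075,45,0,0,-30,0,0,0,45,0,0,-30,0,0,0,45,0,0,-30,0,0,0,45,0,0,-30,0,0,0,45,0,0,-30,0,0,0,45,0,0,-20,0,0,0,45]
}}

```text
time_s: 2.7
ee_pos: [465.4, -46.1, 120.4]
ee_rot: [171.6, -0.1, 128.7]
force: [0.4, -0.2, -0.5]
gripper_width: 41.0
```

```bash
python3 look.py wrist w2
```

```text
2.7 [465.4 -46.1 120.4] [ 1.716e+02 -1.000e-01  1.287e+02] [ -11.5   12.6  116.7    9.1   45.6 -146.3] [ 0.4 -0.2 -0.5] [0.1  0.13 0.  ] 40.97956130694905
```

View pics/w2.png

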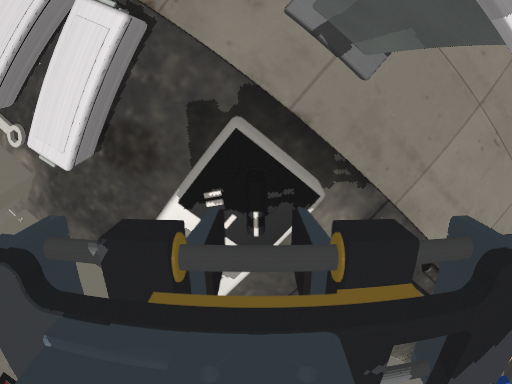

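Request:
{"name": "servo_tool", "arguments": {
  "motion": [0,0,0,0,0,-0.05,45,0,0,0,0,0,-0.05,45,0,0,-17,0,0,0,45,0,0,-17,0,0,0,45,0,0,-14,0,0,0,45,0,0,0,0,0,0,45]
}}

```text
time_s: 3.25
ee_pos: [465.7, -46.0, 73.5]
ee_rot: [171.6, -0.1, 123.1]
force: [-0.3, 1.2, -0.7]
gripper_width: 40.9
```

```bash
python3 look.py wrist w3 130 90 380 290 3
```

```text
3.25 [465.7 -46.   73.5] [ 1.716e+02 -1.000e-01  1.231e+02] [ -11.    16.3  120.5    9.7   37.6 -141.5] [-0.3  1.2 -0.7] [ 0.12  0.08 -0.01] 40.857422619971004
```

View pics/w3.png

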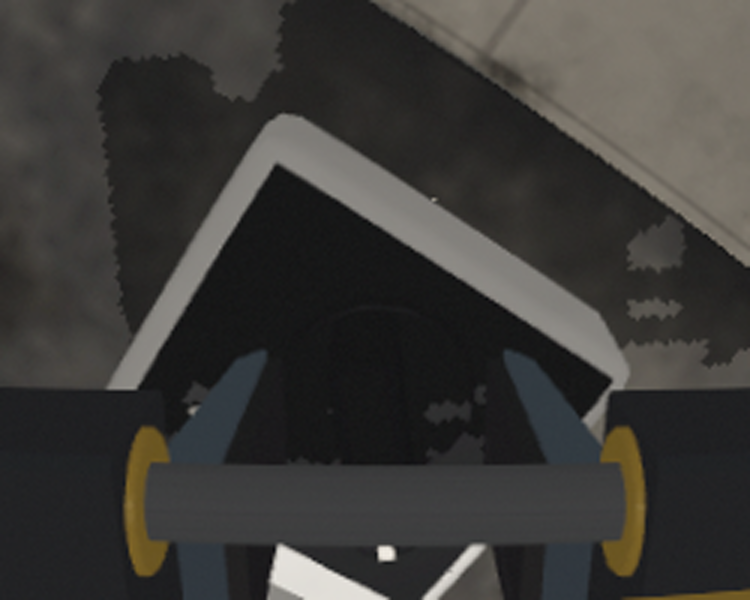

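Request:
{"name": "servo_tool", "arguments": {
  "motion": [1,0,-2,0,0,0,30,0,0,0,0,0,0,5,0,0,0,0,0,0,5,0,0,0,0,0,0,5,0,0,0,0,0,0,5,0,0,0,0,0,0,5],
  "newtons": 25
}}

```text
time_s: 3.8
ee_pos: [468.5, -46.2, 73.7]
ee_rot: [171.4, 0.1, 123.2]
force: [-0.6, 0.6, 4.9]
gripper_width: 12.9
```

Request:
{"name": "servo_tool", "arguments": {
  "motion": [0,0,1,0,0,-0.1,5,0,0,0,0,0,-0.1,5,0,0,0,0,0,-0.1,5,0,0,0,0,0,-0.1,5,0,0,0,0,0,-0.1,5,0,0,0,0,0,-0.1,5,0,0,0,0,0,0,5,0,0,0,0,0,0,5]
}}

```text
time_s: 4.47
ee_pos: [469.0, -47.8, 73.8]
ee_rot: [171.3, 0.3, 88.9]
force: [2.9, -7.4, -5.9]
gripper_width: 12.8
```

```bash
python3 look.py wrist w4 130 90 380 290 3
```

```text
4.4667 [469.  -47.8  73.8] [171.3   0.3  88.9] [ -7.7  15.6 121.7   1.2  34.1 -97.6] [ 2.9 -7.4 -5.9] [-1.35 -0.29 -0.16] 12.787906572916635
```

View pics/w4.png

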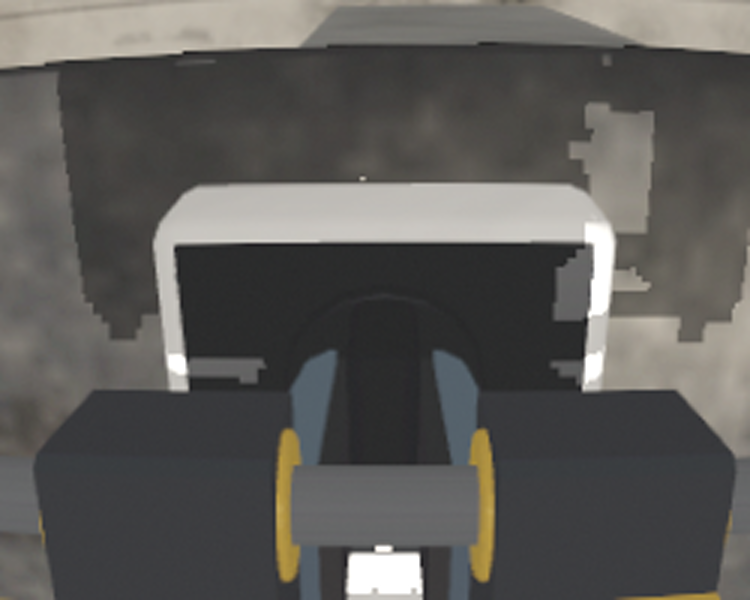

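Request:
{"name": "servo_tool", "arguments": {
  "motion": [0,0,0,0,0,0,40,0,0,0,0,0,0,40,0,0,0,0,0,0,40,0,0,20,0,0,0,40,0,0,35,0,0,0,60,0,0,40,0,0,0,80,0,0,40,0,0,0,80,10,-10,40,0,0.03,0,80,10,-10,40,0,0.06,0,80,10,-10,0,0,0.06,0,80]
}}

```text
time_s: 5.35
ee_pos: [500.8, -76.6, 296.8]
ee_rot: [179.2, 0.4, 88.8]
force: [1.5, 0.1, -0.2]
gripper_width: 72.0
```

```bash
python3 look.py wrist w5
```

```text
5.35 [500.8 -76.6 296.8] [179.2   0.4  88.8] [ -9.8   9.6  92.2  -0.3  77.3 -98.6] [ 1.5  0.1 -0.2] [ 0.13 -0.11  0.03] 71.95850793200898
```

View pics/w5.png

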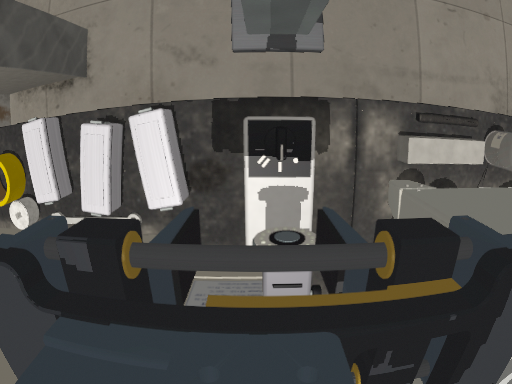

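Request:
{"name": "servo_tool", "arguments": {
  "motion": [2,-29,-15,0,0,0.03,80,2,-29,-15,0,0,0.03,80,2,-29,-15,0,0,0.03,80,2,-29,-15,0,0,0.03,80,1,-28,-15,0,0,0.02,80,0,0,0,0,0,0,80,0,0,0,0,0,0,80]
}}

```text
time_s: 5.98
ee_pos: [505.8, -220.4, 211.2]
ee_rot: [-179.8, 0.2, 96.7]
force: [0.6, 0.6, 0.9]
gripper_width: 73.0
```

```bash
python3 look.py wrist w6
```

```text
5.9833 [ 505.8 -220.4  211.2] [-179.8    0.2   96.7] [ -24.6   17.1   94.7   -0.3   68.3 -121.2] [0.6 0.6 0.9] [ 0.16  0.01 -0.03] 72.9676407229794
```

View pics/w6.png

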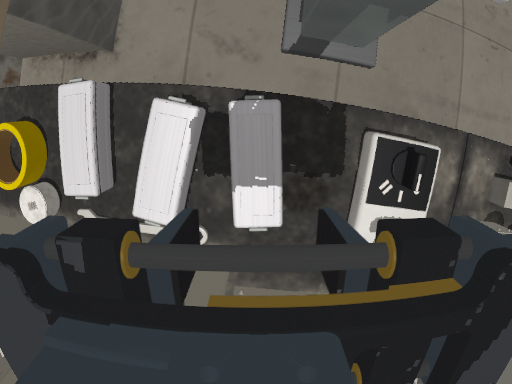

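```bash
python3 - <<'E'
from h import *
f=load("w6");a=cv2.cvtColor(f["image"],cv2.COLOR_RGB2BGR)
cv2.imwrite("pics/w6z.png",cv2.resize(a[70:240,50:300],None,fx=3.2,fy=3.2,interpolation=cv2.INTER_CUBIC))
E
```

```text
(no output)
```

View pics/w6z.png

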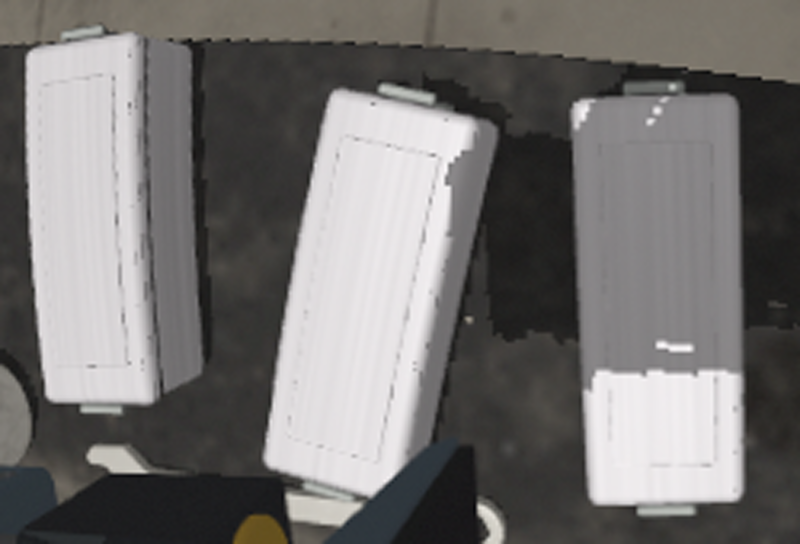

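```bash
python3 - <<'E'
from h import *
f=load("w6")
def p(u,v,z=48): return wray(f,f["pos"],f["rot"],50+u/3.2,70+v/3.2,z)[:2]
for nm,Q in {"A":[(572,97),(740,97),(743,502),(590,503)],"B":[(330,88),(497,122),None,(265,468)],"C":[(28,48),(137,35),(158,402),(47,402)]}.items():
    e=[None if q is None else p(*q) for q in Q];print(nm,[None if x is None else np.round(x,1).tolist() for x in e])
    ang=lambda a,b:np.degrees(np.arctan2(b[1]-a[1],b[0]-a[0]))
    FR,FL,RL,RR=e
    print(" right-edge yaw",ang(FR,RR),"front-edge yaw",ang(FR,FL)-90, "len",np.linalg.norm(RR-FR),"w",np.linalg.norm(FL-FR))
    if RL is not None: print(" left yaw",ang(FL,RL)," ctr",(FR+FL+RL+RR)/4)
    print(" diag ctr",(FL+RR)/2)
    print(" diag pix:")
E
```

```text
A [[420.3, -261.0], [413.9, -206.3], [552.4, -186.8], [559.1, -240.6]]
 right-edge yaw 8.340236465352563 front-edge yaw 6.613251364948368 len 140.33321069914456 w 55.08381680203718
 left yaw 7.988733494216953  ctr [ 486.42582251 -223.68866492]
 diag ctr [ 486.53285601 -223.45630396]
 diag pix:
B [[423.1, -344.9], [430.9, -285.0], None, [562.2, -363.5]]
 right-edge yaw -7.6118855666021625 front-edge yaw -7.38305568537686 len 140.35981905722926 w 60.45393110510038
 diag ctr [ 496.53401175 -324.26487103]
 diag pix:
C [[408.9, -478.5], [405.2, -425.7], [542.2, -409.8], [548.9, -464.9]]
 right-edge yaw 5.558301559384565 front-edge yaw 4.074137330512784 len 140.6518340531347 w 52.907073653794015
 left yaw 6.64984305388085  ctr [ 476.32726624 -444.73354668]
 diag ctr [ 477.06493045 -445.32193141]
 diag pix:
```

Request:
{"name": "servo_tool", "arguments": {
  "motion": [-10,-1.5,-10,0,0,0.012,80,-9.5,-1.5,-10,0,0,0.011,80,0,0,-30,0,0,0,80,0,0,-30,0,0,0,80,0,0,-30,0,0,0,80,0,0,-20,0,0,0,80,0,0,0,0,0,0,80,0,0,0,0,0,0,80]
}}

```text
time_s: 6.7
ee_pos: [487.4, -221.8, 82.9]
ee_rot: [-179.9, 0.3, 98.2]
force: [0.3, 0.7, 0.4]
gripper_width: 73.1
```

```bash
python3 look.py wrist w7
```

```text
6.7 [ 487.4 -221.8   82.9] [-179.9    0.3   98.2] [ -25.6   22.9  106.8   -0.3   50.2 -123.6] [0.3 0.7 0.4] [ 0.12 -0.03  0.02] 73.1426123453018
```

View pics/w7.png

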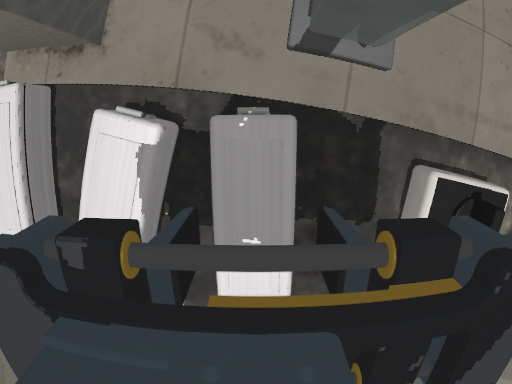

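Request:
{"name": "servo_tool", "arguments": {
  "motion": [0,-1.5,-18,0,0,0,80,0,0,-18,0,0,0,80,0,0,-18,0,0,0,80,0,0,0,0,0,0,70,0,0,0,0,0,0,50,0,0,0,0,0,0,50,0,0,0,0,0,0,50,0,0,0,0,0,0,50],
  "newtons": 40
}}

```text
time_s: 7.42
ee_pos: [488.7, -224.9, 30.6]
ee_rot: [179.8, 0.4, 98.2]
force: [0.5, 1.2, 6.9]
gripper_width: 53.9
```

```bash
cat > st.py <<'E'
from workcell import sensors
import numpy as np
s=sensors.state()
print(s["time_s"],np.round(s["ee_pos"],1),np.round(s["ee_rot"],1),np.round(s["qpos"],1),"F",np.round(s["force"],2),"T",np.round(s["torque"],3),round(s["gripper_width"],1))
E
python3 st.py
```

```text
7.4167 [ 488.7 -224.9   30.6] [179.8   0.4  98.2] [ -25.8   26.9  109.7   -0.4   43.  -123.7] F [0.47 1.2  6.93] T [ 0.544 -0.011  0.114] 53.9
```

Request:
{"name": "servo_tool", "arguments": {
  "motion": [0,0,20,0,0,0,50,0,0,30,0,0,0,50,0,0,35,0,0,0,50,-25,0,35,0,0,0,50,-25,0,20,0,0,0,50,-20,0,10,0,0,0,50,0,0,0,0,0,0,50,0,0,0,0,0,0,50,0,0,0,0,0,0,50,0,0,0,0,0,0,50]
}}

```text
time_s: 8.25
ee_pos: [418.4, -224.4, 176.9]
ee_rot: [-179.9, 0.3, 98.2]
force: [-0.3, 0.2, -2.1]
gripper_width: 53.9
```

```bash
python3 st.py
```

```text
8.25 [ 418.4 -224.4  176.9] [-179.9    0.3   98.2] [ -29.4   12.   107.3   -0.3   60.6 -127.5] F [-0.29  0.22 -2.11] T [ 0.15  -0.089  0.028] 53.9
```

Request:
{"name": "servo_tool", "arguments": {
  "motion": [0,0,0,-0.014,0.1,0,50,0,0,0,-0.014,0.1,0,50,0,0,0,-0.014,0.1,0,50,0,0,0,0,0,0,50,0,0,0,0,0,0,50,0,0,0,0,0,0,50,0,0,0,0,0,0,50,0,0,0,0,0,0,50]
}}

```text
time_s: 8.92
ee_pos: [417.2, -224.5, 177.8]
ee_rot: [-162.7, 0.2, 98.2]
force: [0.5, -0.1, -3.0]
gripper_width: 53.6
```

```bash
python3 st.py
```

```text
8.9167 [ 417.2 -224.5  177.8] [-162.7    0.2   98.2] [ -23.6   19.3   98.8   -9.5   76.8 -118.3] F [ 0.55 -0.07 -3.  ] T [ 0.164 -0.336  0.046] 53.6
```

Request:
{"name": "servo_tool", "arguments": {
  "motion": [0,0,0,0.014,-0.1,0,50,0,0,0,0.014,-0.1,0,50,0,0,0,0.014,-0.1,0,50,0,0,0,0,0,0,50,0,0,0,0,0,0,50,0,0,0,0,0,0,50]
}}

```text
time_s: 9.42
ee_pos: [418.1, -224.8, 178.0]
ee_rot: [-179.9, 0.3, 98.1]
force: [0.4, 0.2, -1.4]
gripper_width: 53.9
```

```bash
python3 st.py
```

```text
9.4167 [ 418.1 -224.8  178. ] [-179.9    0.3   98.1] [ -29.5   11.9  107.2   -0.3   60.7 -127.4] F [ 0.42  0.18 -1.41] T [ 0.092 -0.081  0.003] 53.9
```

Request:
{"name": "servo_tool", "arguments": {
  "motion": [0,0,0,0.014,-0.1,0,50,0,0,0,0.014,-0.1,0,50,0,0,0,0.014,-0.1,0,50,0,0,0,0,0,0,50,0,0,0,0,0,0,50,0,0,0,0,0,0,50,0,0,0,0,0,0,50,0,0,0,0,0,0,50]
}}

```text
time_s: 10.08
ee_pos: [419.2, -224.5, 177.6]
ee_rot: [162.7, 0.4, 98.3]
force: [0.4, 1.1, -2.1]
gripper_width: 54.2
```

```bash
python3 st.py
```

```text
10.0833 [ 419.2 -224.5  177.6] [162.7   0.4  98.3] [ -37.6    6.4  116.6   16.9   45.8 -146.5] F [ 0.37  1.05 -2.08] T [ 0.065  0.256 -0.021] 54.2
```

Request:
{"name": "servo_tool", "arguments": {
  "motion": [0,0,0,-0.014,0.1,0,50,0,0,0,-0.014,0.1,0,50,0,0,0,-0.014,0.1,0,50,0,0,0,0,0,0,50,0,0,0,0,0,0,50,0,0,0,0,0,0,50]
}}

```text
time_s: 10.58
ee_pos: [417.7, -223.9, 177.0]
ee_rot: [-180.0, 0.2, 98.2]
force: [0.1, 0.1, -2.6]
gripper_width: 53.8
```

```bash
python3 st.py
```

```text
10.5833 [ 417.7 -223.9  177. ] [-180.     0.2   98.2] [ -29.5   11.9  107.4   -0.2   60.6 -127.6] F [ 0.12  0.06 -2.58] T [ 0.101 -0.063  0.004] 53.8
```

Request:
{"name": "servo_tool", "arguments": {
  "motion": [0,0,0,-0.008,0.06,0,50,0,0,0,0,0,0,50,0,0,0,0,0,0,50,0,0,0,0,0,0,50,0,0,0,0,0,0,50,0,0,0,0,0,0,50,0,0,0,0,0,0,50,0,0,0,0,0,0,50]
}}

```text
time_s: 11.25
ee_pos: [417.8, -224.5, 177.5]
ee_rot: [-176.5, 0.3, 98.2]
force: [-0.4, -0.4, -2.7]
gripper_width: 54.4
```

```bash
python3 st.py
```

```text
11.25 [ 417.8 -224.5  177.5] [-176.5    0.3   98.2] [ -28.1   13.2  105.5   -2.5   63.9 -125.1] F [-0.44 -0.43 -2.67] T [ 0.124 -0.117  0.038] 54.4
```

Request:
{"name": "servo_tool", "arguments": {
  "motion": [0,0,0,0.008,-0.06,0,50,0,0,0,0.008,-0.06,0,50,0,0,0,0,0,0,50,0,0,0,0,0,0,50,0,0,0,0,0,0,50,0,0,0,0,0,0,50,0,0,0,0,0,0,50,0,0,0,0,0,0,50]
}}

```text
time_s: 11.92
ee_pos: [418.3, -224.4, 177.3]
ee_rot: [176.6, 0.3, 98.2]
force: [0.3, -0.1, -1.9]
gripper_width: 54.1
```

```bash
python3 st.py
```

```text
11.9167 [ 418.3 -224.4  177.3] [176.6   0.3  98.2] [ -30.9   10.6  109.1    2.3   57.5 -130.2] F [ 0.29 -0.05 -1.92] T [0.123 0.014 0.051] 54.1
```

Request:
{"name": "servo_tool", "arguments": {
  "motion": [25,0,0,-0.008,0.06,0,50,25,0,-20,0,0,0,50,20,0,-30,0,0,0,50,0,0,-35,0,0,0,50,0,0,-35,0,0,0,50,0,0,-20,0,0,0,50,0,0,-5,0,0,0,50,0,0,0,0,0,0,50,0,0,0,0,0,0,50]
}}

```text
time_s: 12.67
ee_pos: [488.5, -224.5, 32.4]
ee_rot: [-180.0, 0.3, 98.2]
force: [0.8, -0.9, -2.2]
gripper_width: 53.6
```

```bash
python3 st.py
```

```text
12.6667 [ 488.5 -224.5   32.4] [-180.     0.3   98.2] [ -25.8   26.8  109.5   -0.4   43.5 -123.7] F [ 0.78 -0.87 -2.15] T [ 0.118 -0.064 -0.016] 53.6
```

Request:
{"name": "servo_tool", "arguments": {
  "motion": [0,0,-2,0,0,0,50,0,0,-1,0,0,0,50,0,0,0,0,0,0,60,0,0,0,0,0,0,75,0,0,0,0,0,0,75,0,0,30,0,0,0,75,0,0,30,0,0,0,80,2,-26,20,0,0,-0.07,80,2,-26,0,0,0,-0.07,80]
}}

```text
time_s: 13.42
ee_pos: [494.5, -277.6, 114.4]
ee_rot: [179.6, 0.5, 90.1]
force: [1.3, -0.4, 0.4]
gripper_width: 73.0
```

Request:
{"name": "servo_tool", "arguments": {
  "motion": [2,-26,0,0,0,-0.07,80,2,-25,0,0,0,-0.065,80,0,0,-10,0,0,0,80,0,0,0,0,0,0,80]
}}

```text
time_s: 13.75
ee_pos: [494.9, -327.7, 97.8]
ee_rot: [-179.8, 0.2, 82.3]
force: [0.1, 0.5, 0.2]
gripper_width: 73.0
```

```bash
python3 look.py wrist w8
```

```text
13.75 [ 494.9 -327.7   97.8] [-179.8    0.2   82.3] [ -34.5   26.4   97.8   -0.3   55.8 -116.6] [0.1 0.5 0.2] [0.14 0.   0.06] 72.97292020360523
```

View pics/w8.png

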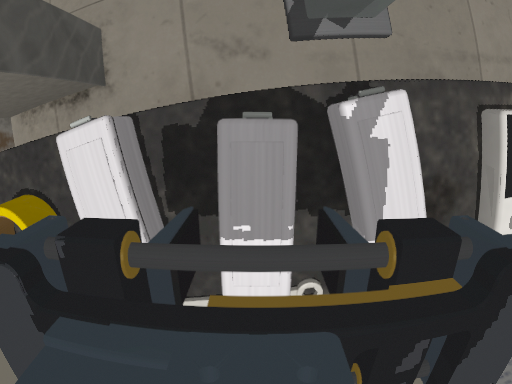

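Request:
{"name": "servo_tool", "arguments": {
  "motion": [0,0,-25,0,0,0,80,0,0,-25,0,0,0,80,0,0,-18,0,0,0,80,0,0,0,0,0,0,70,0,0,0,0,0,0,50,0,0,0,0,0,0,50,0,0,0,0,0,0,50,0,0,0,0,0,0,50],
  "newtons": 45
}}

```text
time_s: 14.47
ee_pos: [496.7, -327.7, 32.7]
ee_rot: [179.9, 0.3, 82.4]
force: [-0.2, -0.9, 0.2]
gripper_width: 54.2
```

```bash
python3 st.py
```

```text
14.4667 [ 496.7 -327.7   32.7] [179.9   0.3  82.4] [ -34.4   30.7  101.6   -0.4   47.4 -116.6] F [-0.16 -0.9   0.16] T [ 0.217 -0.117  0.045] 54.2
```

Request:
{"name": "servo_tool", "arguments": {
  "motion": [0,0,20,0,0,0,50,0,0,30,0,0,0,50,0,0,35,0,0,0,50,-25,0,35,0,0,0,50,-25,0,20,0,0,0,50,-20,0,10,0,0,0,50,0,0,0,0,0,0,50,0,0,0,0,0,0,50,0,0,0,0,0,0,50,0,0,0,0,0,0,50]
}}

```text
time_s: 15.3
ee_pos: [427.0, -327.1, 179.5]
ee_rot: [-179.9, 0.2, 82.4]
force: [0.2, -0.0, -5.7]
gripper_width: 54.0
```

```bash
python3 st.py
```

```text
15.3 [ 427.  -327.1  179.5] [-179.9    0.2   82.4] [ -38.5   17.3   99.3   -0.3   63.4 -120.8] F [ 0.17 -0.04 -5.73] T [ 0.085 -0.004  0.019] 54.0
```

Request:
{"name": "servo_tool", "arguments": {
  "motion": [0,0,0,0.008,0.06,0,50,0,0,0,0.008,0.06,0,50,0,0,0,0,0,0,50,0,0,0,0,0,0,50,0,0,0,0,0,0,50,0,0,0,0,0,0,50,0,0,0,0,0,0,50,0,0,0,0,0,0,50]
}}

```text
time_s: 15.97
ee_pos: [426.3, -327.4, 180.5]
ee_rot: [-173.0, 0.3, 82.4]
force: [0.2, 0.2, -4.8]
gripper_width: 53.9
```

```bash
python3 st.py
```

```text
15.9667 [ 426.3 -327.4  180.5] [-173.     0.3   82.4] [ -36.6   20.2   95.1   -3.8   70.7 -117.6] F [ 0.24  0.19 -4.78] T [ 0.093 -0.116 -0.021] 53.9
```

Request:
{"name": "servo_tool", "arguments": {
  "motion": [0,0,0,-0.008,-0.06,0,50,0,0,0,-0.008,-0.06,0,50,0,0,0,0,0,0,50,0,0,0,0,0,0,50,0,0,0,0,0,0,50,0,0,0,0,0,0,50]
}}

```text
time_s: 16.47
ee_pos: [427.1, -327.6, 180.4]
ee_rot: [-179.9, 0.3, 82.4]
force: [1.1, -0.6, -5.4]
gripper_width: 53.9
```

```bash
python3 st.py
```

```text
16.4667 [ 427.1 -327.6  180.4] [-179.9    0.3   82.4] [ -38.5   17.3   99.2   -0.3   63.4 -120.8] F [ 1.12 -0.57 -5.44] T [ 0.063 -0.015  0.002] 53.9
```

Request:
{"name": "servo_tool", "arguments": {
  "motion": [0,0,0,-0.008,-0.06,0,50,0,0,0,-0.008,-0.06,0,50,0,0,0,0,0,0,50,0,0,0,0,0,0,50,0,0,0,0,0,0,50,0,0,0,0,0,0,50,0,0,0,0,0,0,50,0,0,0,0,0,0,50]
}}

```text
time_s: 17.13
ee_pos: [427.2, -327.5, 180.3]
ee_rot: [173.1, 0.3, 82.4]
force: [0.5, 0.6, -4.4]
gripper_width: 53.7
```

```bash
python3 st.py
```

```text
17.1333 [ 427.2 -327.5  180.3] [173.1   0.3  82.4] [ -40.8   14.6  103.5    4.2   56.1 -125.4] F [ 0.53  0.56 -4.38] T [ 0.194  0.017 -0.012] 53.7
```

Request:
{"name": "servo_tool", "arguments": {
  "motion": [0,0,0,0.008,0.06,0,50,0,0,0,0.008,0.06,0,50,0,0,0,0,0,0,50,0,0,0,0,0,0,50,0,0,0,0,0,0,50,0,0,0,0,0,0,50]
}}

```text
time_s: 17.63
ee_pos: [426.2, -327.2, 180.2]
ee_rot: [-180.0, 0.3, 82.4]
force: [-0.5, 0.5, -3.8]
gripper_width: 53.8
```

```bash
python3 st.py
```

```text
17.6333 [ 426.2 -327.2  180.2] [-180.     0.3   82.4] [ -38.6   17.2   99.4   -0.3   63.4 -120.9] F [-0.45  0.54 -3.83] T [ 0.102 -0.121 -0.005] 53.8
```

Request:
{"name": "servo_tool", "arguments": {
  "motion": [0,0,0,0.008,0.06,0,50,0,0,0,0.008,0.06,0,50,0,0,0,0,0,0,50,0,0,0,0,0,0,50,0,0,0,0,0,0,50,0,0,0,-0.008,-0.06,0,50,0,0,0,-0.008,-0.06,0,50,0,0,0,0,0,0,50,0,0,0,0,0,0,50,0,0,0,0,0,0,50]
}}

```text
time_s: 18.47
ee_pos: [426.5, -327.6, 180.7]
ee_rot: [-179.9, 0.3, 82.4]
force: [1.0, 0.5, -4.3]
gripper_width: 53.9
```

```bash
python3 st.py
```

```text
18.4667 [ 426.5 -327.6  180.7] [-179.9    0.3   82.4] [ -38.6   17.2   99.3   -0.3   63.4 -120.8] F [ 1.01  0.51 -4.29] T [ 0.123 -0.054 -0.009] 53.9
```

Request:
{"name": "servo_tool", "arguments": {
  "motion": [0,0,0,0,0,0,50]
}}

```text
time_s: 18.55
ee_pos: [426.9, -327.6, 180.5]
ee_rot: [-179.9, 0.3, 82.4]
force: [-0.8, -0.0, -3.8]
gripper_width: 53.9
```

```bash
python3 st.py
```

```text
18.55 [ 426.9 -327.6  180.5] [-179.9    0.3   82.4] [ -38.6   17.2   99.2   -0.3   63.4 -120.8] F [-0.82 -0.01 -3.83] T [ 0.144 -0.033  0.008] 53.9
```

Request:
{"name": "servo_tool", "arguments": {
  "motion": [0,0,0,-0.008,-0.06,0,50,0,0,0,-0.008,-0.06,0,50,0,0,0,0,0,0,50,0,0,0,0,0,0,50,0,0,0,0,0,0,50,0,0,0,0.008,0.06,0,50,0,0,0,0.008,0.06,0,50,0,0,0,0,0,0,50,0,0,0,0,0,0,50,0,0,0,0,0,0,50]
}}

```text
time_s: 19.38
ee_pos: [426.9, -327.3, 180.0]
ee_rot: [-180.0, 0.3, 82.4]
force: [0.0, -0.8, -4.6]
gripper_width: 53.9
```

```bash
python3 st.py
```

```text
19.3833 [ 426.9 -327.3  180. ] [-180.     0.3   82.4] [ -38.6   17.2   99.3   -0.3   63.4 -120.9] F [ 0.   -0.76 -4.55] T [ 0.118 -0.053 -0.013] 53.9
```

Request:
{"name": "servo_tool", "arguments": {
  "motion": [0,0,0,0,0,0,50]
}}

```text
time_s: 19.47
ee_pos: [426.4, -327.2, 180.2]
ee_rot: [-180.0, 0.3, 82.4]
force: [-0.4, -0.5, -5.3]
gripper_width: 53.8
```

```bash
python3 st.py
```

```text
19.4667 [ 426.4 -327.2  180.2] [-180.     0.3   82.4] [ -38.6   17.2   99.3   -0.3   63.4 -120.9] F [-0.36 -0.49 -5.29] T [ 0.066 -0.09   0.056] 53.8
```

```bash
cat > avg.py <<'E'
import sys
from workcell import sensors, grab_frame
import numpy as np
n=int(sys.argv[1]);T=[];F=[];E=[]
for i in range(n):
    grab_frame("side");s=sensors.state();T.append(s["torque"]);F.append(s["force"]);E.append(s["effort"])
T=np.array(T);F=np.array(F);E=np.array(E)
print(s["time_s"],np.round(s["ee_rot"],2),"F",np.round(F.mean(0),2),"T",np.round(T.mean(0),3),"sd",np.round(T.std(0),3),"E",np.round(E.mean(0)[3:],3),np.round(E.std(0)[3:],3))
print("Ty",np.round(T[:,1],3),"q",np.round(s["qpos"][5],1))
E
python3 avg.py 8
```

```text
19.8667 [-179.98    0.29   82.4 ] F [ 0.01 -0.08 -4.71] T [ 0.082 -0.089  0.004] sd [0.034 0.025 0.013] E [-0.094  0.072 -0.002] [0.005 0.012 0.001]
Ty [-0.083 -0.094 -0.085 -0.046 -0.142 -0.078 -0.099 -0.084] q -120.8
```

Request:
{"name": "servo_tool", "arguments": {
  "motion": [0,0,0,0.008,0.06,0,50,0,0,0,0.008,0.06,0,50,0,0,0,0.008,0.06,0,50,0,0,0,0.008,0.06,0,50,0,0,0,0,0,0,50,0,0,0,0,0,0,50]
}}

```text
time_s: 20.37
ee_pos: [427.3, -327.4, 179.8]
ee_rot: [-166.1, 0.3, 82.5]
force: [-0.1, 0.3, -4.3]
gripper_width: 53.7
```

```bash
python3 avg.py 12
```

```text
20.9667 [-166.1     0.28   82.47] F [-0.02  0.04 -4.76] T [ 0.057 -0.333 -0.002] sd [0.022 0.06  0.029] E [-0.63   1.259  0.005] [0.036 0.108 0.001]
Ty [-0.492 -0.293 -0.275 -0.307 -0.287 -0.368 -0.371 -0.301 -0.332 -0.367
 -0.256 -0.348] q -115.2
```

Request:
{"name": "servo_tool", "arguments": {
  "motion": [0,0,0,-0.004,-0.03,0,50,0,0,0,-0.004,-0.03,0,50,0,0,0,-0.004,-0.03,0,50,0,0,0,-0.004,-0.03,0,50,0,0,0,-0.004,-0.03,0,50,0,0,0,-0.004,-0.03,0,50,0,0,0,-0.004,-0.03,0,50,0,0,0,-0.004,-0.03,0,50]
}}

```text
time_s: 21.63
ee_pos: [426.3, -327.3, 180.4]
ee_rot: [-180.0, 0.3, 82.4]
force: [0.3, -0.2, -4.9]
gripper_width: 53.8
```

```bash
python3 avg.py 12
```

```text
22.2333 [-179.94    0.28   82.42] F [-0.09  0.24 -4.32] T [ 0.115  0.028 -0.005] sd [0.024 0.055 0.033] E [-0.03  -0.059 -0.013] [0.052 0.142 0.027]
Ty [ 0.188  0.018 -0.022  0.027 -0.039  0.045  0.     0.017  0.056 -0.015
  0.043  0.018] q -120.8
```

Request:
{"name": "servo_tool", "arguments": {
  "motion": [0,0,0,-0.008,-0.06,0,50,0,0,0,-0.008,-0.06,0,50,0,0,0,-0.008,-0.06,0,50,0,0,0,-0.008,-0.06,0,50,0,0,0,0,0,0,50,0,0,0,0,0,0,50]
}}

```text
time_s: 22.73
ee_pos: [426.0, -327.3, 180.4]
ee_rot: [166.3, 0.3, 82.3]
force: [0.3, -0.2, -3.7]
gripper_width: 54.0
```

```bash
python3 avg.py 12
```

```text
23.3333 [166.17   0.28  82.35] F [ 0.19 -0.24 -4.7 ] T [ 0.144  0.215 -0.009] sd [0.03  0.024 0.03 ] E [ 0.6   -0.971 -0.004] [0.088 0.108 0.004]
Ty [0.211 0.256 0.191 0.227 0.193 0.21  0.257 0.235 0.201 0.186 0.192 0.225] q -131.8
```

Request:
{"name": "servo_tool", "arguments": {
  "motion": [0,0,0,0.004,0.03,0,50,0,0,0,0.004,0.03,0,50,0,0,0,0.004,0.03,0,50,0,0,0,0.004,0.03,0,50,0,0,0,0.004,0.03,0,50,0,0,0,0.004,0.03,0,50,0,0,0,0.004,0.03,0,50,0,0,0,0.004,0.03,0,50]
}}

```text
time_s: 24.0
ee_pos: [427.2, -327.6, 180.5]
ee_rot: [-179.9, 0.3, 82.4]
force: [-0.5, -0.2, -5.1]
gripper_width: 53.6
```

```bash
python3 avg.py 12
```

```text
24.6 [-179.98    0.29   82.4 ] F [ 0.1   0.01 -4.71] T [ 0.087 -0.134  0.014] sd [0.041 0.038 0.019] E [-0.134  0.152  0.014] [0.054 0.144 0.03 ]
Ty [-0.231 -0.143 -0.162 -0.127 -0.075 -0.121 -0.137 -0.106 -0.143 -0.156
 -0.088 -0.117] q -120.9
```

Request:
{"name": "servo_tool", "arguments": {
  "motion": [0,15,0,0,0,0.01,50,0,28,0,0,0,0.012,50,0,34,0,0,0,0.012,50,0,34,0,0,0,0.012,50,0,34,0,0,0,0.012,50,0,34,0,0,0,0.012,50,0,34,0,0,0,0.012,50,0,34,0,0,0,0.012,50,0,22,0,0,0,0.012,50,0,10,0,0,0,0.009,50]
}}

```text
time_s: 25.43
ee_pos: [425.8, -45.3, 180.5]
ee_rot: [-180.0, 0.2, 89.2]
force: [0.4, 0.3, -4.7]
gripper_width: 54.0
```

Request:
{"name": "servo_tool", "arguments": {
  "motion": [3,2,-0.6,0,0,0,50,4,0,-1,0,0,0,50,4,0,-1,0,0,0,50,3,0,0,0,0,0,50,0,0,0,0,0,0,50,0,0,0,0,0,0,50]
}}

```text
time_s: 25.93
ee_pos: [441.0, -47.3, 177.5]
ee_rot: [-179.9, 0.3, 88.9]
force: [1.3, 0.2, -4.0]
gripper_width: 54.2
```

```bash
python3 look.py wrist w9; python3 look.py side s9; python3 look.py scene c9; python3 - <<'E'
import cv2
for n,(x0,y0,x1,y1) in {"w9":(150,90,350,240),"s9":(150,120,350,270),"c9":(180,140,340,260)}.items():
    a=cv2.imread(f"pics/{n}.png");cv2.imwrite(f"pics/{n}z.png",cv2.resize(a[y0:y1,x0:x1],None,fx=4,fy=4,interpolation=cv2.INTER_CUBIC))
E
```

```text
25.9333 [441.  -47.3 177.5] [-179.9    0.3   88.9] [ -7.4   9.2 110.7  -0.3  60.1 -96.1] [ 1.3  0.2 -4. ] [ 0.1  -0.06  0.01] 54.19855682341915
25.9833 [440.7 -47.1 177.6] [-179.9    0.3   88.9] [ -7.4   9.2 110.8  -0.3  60.1 -96.1] [-0.8  0.2 -4.5] [ 0.14 -0.08 -0.01] 53.932968618012985
26.0333 [440.6 -47.  177.6] [-179.9    0.3   88.9] [ -7.4   9.2 110.8  -0.3  60.1 -96.1] [-0.1  0.2 -4.6] [ 0.09 -0.1  -0.  ] 54.00937664141328
```

View pics/w9.png

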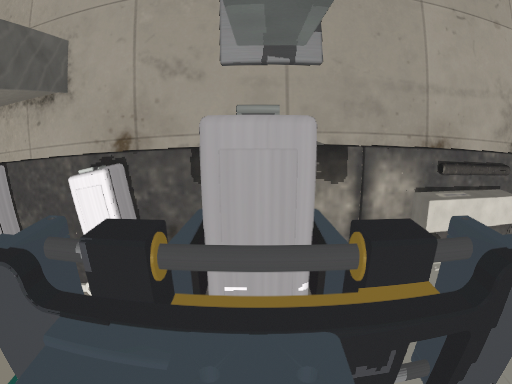

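View pics/s9z.png

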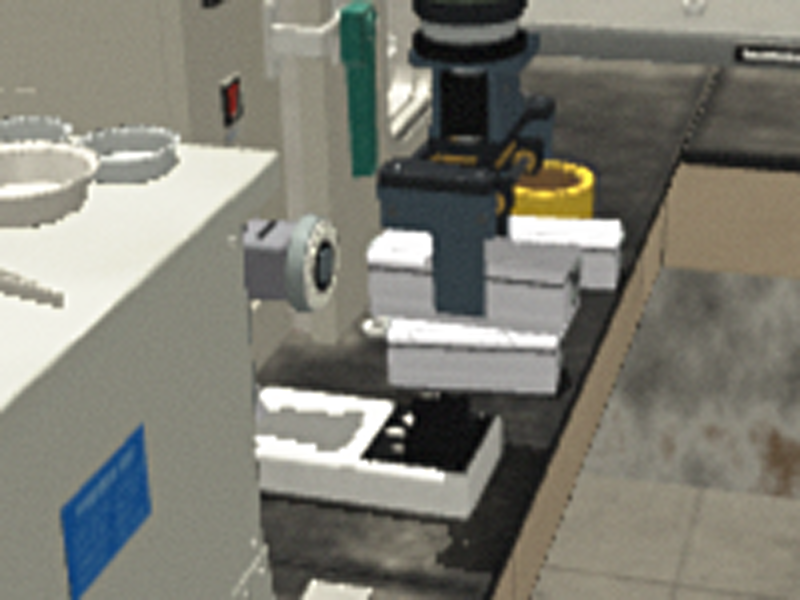

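View pics/c9z.png

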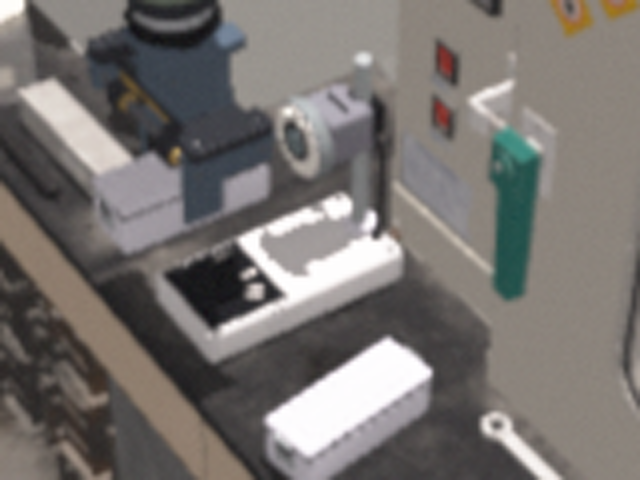

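```bash
python3 - <<'E'
from h import *
for n in ["s9","c9"]:
    f=load(n);P=cloud(f);Q=P.reshape(-1,3);im=f["image"].reshape(-1,3).astype(int)
    br=(im.min(1)>95)&(im.max(1)-im.min(1)<25)
    m=br&(Q[:,0]>350)&(Q[:,0]<535)&(Q[:,1]>-90)&(Q[:,1]<0)&(Q[:,2]>135)&(Q[:,2]<210)
    c=Q[m];print(n,len(c),"x",np.round(np.percentile(c[:,0],[1,3,97,99]),1),"y",np.round(np.percentile(c[:,1],[1,3,97,99]),1),"z",np.round(np.percentile(c[:,2],[1,3,97,99]),1))
    t=c[c[:,2]>191.5]
    if len(t)>20:
        A=np.c_[t[:,0]-440,t[:,1]+46,np.ones(len(t))];print(" top plane",len(t),np.linalg.lstsq(A,t[:,2],rcond=None)[0])
    s=c[(c[:,2]<187)&(c[:,2]>150)&(abs(c[:,1]-(np.median(c[:,1])))<15)]
    print(" face dy/dx",np.polyfit(s[:,0],s[:,1],1))
    # bottom edge: per x column min z
    for x0 in range(375,510,15):
        k=(c[:,0]>x0)&(c[:,0]<x0+15)
        if k.sum()>8: print("  ",x0,k.sum(),np.round([c[k,2].min(),c[k,2].max()],1),end="")
    print()
    r=Q[(Q[:,0]>535)&(Q[:,0]<570)&(abs(Q[:,1]+46)<50)&(Q[:,2]>125)&(Q[:,2]<215)]
    print(" ring",len(r),np.round(np.percentile(r,[1,50,99],axis=0),1).tolist())
E
```

```text
s9 893 x [368.7 369.9 505.5 508.1] y [-68.5 -63.7 -17.6 -16.3] z [147.1 148.6 197.  197.5]
 top plane 311 [-1.21384674e-03 -4.64906126e-02  1.95362472e+02]
 face dy/dx [-4.19118605e-03 -1.94977624e+01]
   375 119 [147.1 197.7]   390 130 [146.8 197.4]   405 119 [146.9 197.7]   420 72 [147.9 204.4]   435 13 [146.9 154.3]   450 33 [147.3 194.3]   465 107 [147.1 197.6]   480 112 [146.6 197.1]   495 96 [148.7 196.5]
 ring 274 [[548.9, -81.5, 139.9], [552.9, -33.1, 177.9], [566.9, -12.1, 206.1]]
c9 526 x [366.9 368.4 499.4 504.3] y [-78.9 -77.8 -24.7 -21.7] z [147.2 151.3 200.5 201.9]
 top plane 224 [2.08411460e-02 6.95543044e-03 1.97831204e+02]
 face dy/dx [-4.74616281e-02 -5.28143013e+01]
   375 94 [147.5 202.7]   390 91 [145.4 202.6]   405 94 [146.2 201.8]   420 50 [147.5 205.5]   465 38 [142.3 187.2]   480 30 [144.2 186.5]   495 25 [152.8 187. ]
 ring 216 [[547.8, -86.4, 142.8], [554.2, -60.8, 181.4], [568.1, -18.6, 209.2]]
```

Request:
{"name": "servo_tool", "arguments": {
  "motion": [0,1,0,0,0,0,50,0,0,0,0,0,0,50,0,0,0,0,0,0,50,0,0,0,0,0,0,50,0,0,0,0,0,0,50,0,0,0,0,0,0,50]
}}

```text
time_s: 26.58
ee_pos: [440.7, -45.4, 177.8]
ee_rot: [-180.0, 0.3, 89.0]
force: [0.0, 0.4, -4.2]
gripper_width: 53.8
```

```bash
python3 st.py; python3 - <<'E'
from h import *
for n in ["side0","s9","scene0","c9"]:
    f=load(n);P=cloud(f);im=f["image"].astype(int)
    m=(P[...,2]>44)&(P[...,2]<58)&(im.min(-1)>120)&(P[...,0]>380)&(P[...,0]<590)&(P[...,1]<-170)&(P[...,1]>-520)
    nl,lab,st,c=cv2.connectedComponentsWithStats(m.astype(np.uint8))
    for i in range(1,nl):
        if st[i,4]<100: continue
        (a,b),(w,h),an=cv2.minAreaRect(P[lab==i][:,:2].astype(np.float32));print(n,round(a),round(b),round(w),round(h),round(an,1))
a=cv2.imread("pics/c9.png");cv2.imwrite("pics/c9k.png",cv2.resize(a[195:235,215:270],None,fx=10,fy=10,interpolation=cv2.INTER_CUBIC))
E
```

```text
26.5833 [440.7 -45.4 177.8] [-180.     0.3   89. ] [ -7.2   9.2 110.8  -0.3  60.  -96. ] F [ 0.02  0.36 -4.25] T [ 0.099 -0.096 -0.018] 53.8
side0 476 -444 146 60 4.3
side0 495 -327 63 149 84.2
side0 485 -224 150 61 8.9
s9 456 -448 106 57 3.8
s9 487 -204 146 32 0.5
scene0 486 -227 151 58 8.1
scene0 495 -331 61 148 81.4
scene0 476 -448 149 58 5.8
c9 488 -229 151 60 7.6
c9 476 -448 150 57 5.6
```

View pics/c9k.png

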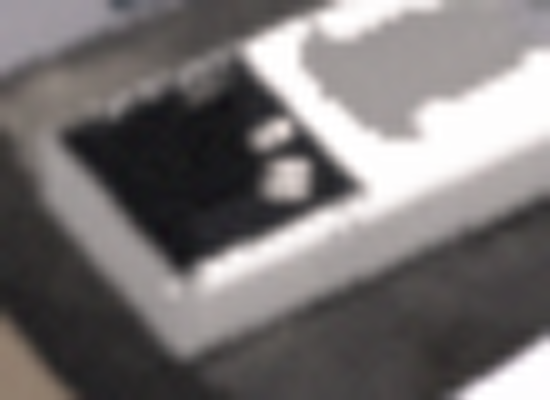

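```bash
python3 -c "
from workcell import env
print(env.job_done())"; python3 st.py
```

```text
the job is handed in; nothing more can be done
None
the job is handed in; nothing more can be done
```

I set the selector to the single bar, found the rattling case and handed the job in at 26.6 s. The arm was holding that case level in front of the lens.

- **Selector:** I gripped the knob bar and turned it one click clockwise. The wrist picture afterwards showed the pointer at the single bar.
- **Case nearest the camera:** this one is dead. Its tilt torque followed the angle with no step (one reading per pose). It is back upright, about 2 mm from where it stood by the scene camera. The side camera's view of it was partly blocked and could not confirm this.
- **Middle case:** this one holds the ball. With the case level, the averaged torque was about +0.02 N m after tilting one way and about -0.13 N m after the other, roughly the shift of a ball changing ends. One earlier, shorter rocking test gave an unclear result because of sensor noise, so I repeated it with averaging.
- **Third case:** I did not lift or test it, since exactly one case holds the ball.
- **Final hold:** by the measured gripper position, the middle of the case is at about (441, -45, 170) mm, against a target of (441, -46, 170). It points along the lens axis to within about 1° and is level to within 0.3°. The side and scene cameras differ from this by 2–3 mm, close to their calibration error.
- **Joint limit:** the last joint came within about 0.3° of the end of its range while I approached the knob. It came within 0.1° while I rocked the first case. No reading went past the limit.

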